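Level three telescopic worktop lamps

TASK

The three small cordless lamps on the worktop should stand equally high, but one of them is still pulled out one hole farther than the other two. Press the button on top of that lamp's head so that its tube comes down by one hole, no farther, and the button has sprung up again with the tube locked there. Leave the lamps standing where they are and do not lower the other two.

Things in the scene. Friction and masses are not known exactly. Their poses are not given: they have to be found in the camera images.
- lamp_a: the tall lamp, the one to lower; origin at the centre of the foot's underside, z up. All three lamps are alike: heavy loose round dark foot of 84 mm diameter; fixed grey tube, 24 mm thick, up to 138 mm high, with three dark holes 45 mm apart in a row; a thinner steel tube sliding in it; a white mushroom head, 84 mm wide and 33 mm high, with a steel button in the middle of its top
- lamp_a_top (a point): centre of the top face of the tall lamp's button, on the lamp's upright axis: 0.274 m above the worktop at the start, 0.229 m when one hole lower. The button is a disc of 29 mm diameter standing 10 mm above the dark ring round it
- lamp_a_button (a joint): how far that button is pressed straight down into the head, in m: 0 up, 0.007 fully down, about 0.006 while the pin is between two holes. A spring resists (1.5 N at first, 4 N fully down) and lifts it again. It draws the snap pin out of its hole in the tube; the pin is free after about 6 mm
- lamp_a_tube (a joint): how far the tall lamp's tube has come down, in m: 0 at the start (top hole), 0.045 in the next hole, 0.090 in the lowest. With the pin free, head and tube sink by themselves at about 6 cm/s or follow a push. Once the button is let go they sink on to the next hole below and the pin snaps in; a finger that follows more than 45 mm down can send them past it
- lamp_b_top (a point): centre of the top face of the button of another lamp, which already stands at the right height: 0.229 m above the worktop. Leave this lamp alone
- lamp_c_top (a point): centre of the top face of the button of the third lamp, also at the right height: 0.229 m above the worktop. Leave this lamp alone

How it is judged (in metres and radians):
At the end, for the whole second after the job is handed in: The tall lamp's tube is 45 mm (within 10 mm) lower than at the start, with its button up again (within 2 mm), so that the pin sits in the second hole; the lamp stands upright at rest within 30 mm of where it stood, and the button tops of the other two lamps are within 25 mm of where they were (value of joint lamp_a_tube between 0.035 and 0.055 m and value of joint lamp_a_button below 0.002 m and angle between lamp_a's own z axis and vertical below 0.1 rad and distance of lamp_a from where it was at the start of the episode below 0.03 m and linear speed of lamp_a below 0.02 m/s and distance of each of lamp_b_top, lamp_c_top from where it was at the start of the episode below 0.025 m); the robot touches nothing.
It also fails if it takes over 22 s, if anything falls off the work surface, if the arm or the gripper's body presses on something with over 40 N, if the wrist force passes 120 N, or if a joint passes its speed limit or range.

ROBOT

A 6-joint arm with a two-finger parallel gripper is mounted at the origin on a cart in front of the work surface, level with it; the furniture and walls round the work are solid. World frame = base frame: x ahead of the robot, y to its left, z up, the work surface at z = 0. Lengths are in mm, angles in rad, forces in N, time in s.
With the tool pointing down it reaches from about 425 to 950 mm from the base axis. Payload 3.5 kg.
Tool frame: the origin (TCP) lies midway between the tips of the shut fingers; the grasp point (between the pads) lies 19 mm behind it; z points along the fingers, y is the line along which they close (so a half turn about z gives the same grasp; the last joint's range is limited). The gripper opens to 85 mm and grips with 20 to 120 N. Pads are 22 mm wide; open, the fingers measure 114 mm over their backs; the gripper's body (76 mm by 85 mm) begins 54 mm behind the grasp point. The pads swing forward as they close: fully open they stand 13 mm farther back than shut.
Start: joints at [-1.313, 0.286, 1.577, -0, 1.279, -0.15], TCP at [267.72, -619.623, 231.325] pointing down, gripper open.
Joint ranges: [-2.77, 2.77], [-0.9, 2.22], [0.21, 2.48], [-1.53, 4.67], [0.24, 2.81], [-2.84, 2.84]. Speed limits (rad/s): [2.79, 2.79, 3.14, 3.14, 3.14, 3.14].

INTERFACE

Orientations are given as a unit quaternion [w, x, y, z].
In Python, from rig import r, imaging gives the robot as it stands. The module is installed in compiled form; this text tells all that it offers.
- The arm moves only by the tool move_arm, never from a script. Its argument "targets" is a list of rows, each an object of numbers: "dx", "dy", "dz": the shift along the tool's x, y, z in cm; "rx", "ry", "rz": the turn, a rotation vector about the tool's x, y, z in rad. In form: [{"dx": .., "dy": .., "dz": .., "rx": .., "ry": .., "rz": ..}, ...]. A call has 1 to 12 rows; each row shifts and turns the commanded pose from where the row before left it, along the tool's axes as they then stand; what a row does not reach is not made up. A row lasts 1/12 s, in which the tool goes at most 41.7 mm and 7.16 degrees, less where a joint would pass 70% of its speed; a pose out of reach is approached as far as the arm can. A call with a gripper value outside its range is refused whole. "jaw" is the opening, from 0 (shut) to 1 (fully open), set as the call begins (left out, the last holds). The fingers move at their own pace and stop on an object; "squeeze" is the grip in N (left out, the last holds). Time passes only in rows, so rows that do not move let the fingers close. It gives the time, the measured TCP pose, the force, the opening and the grip force at its end, in the units of the state.
- r.observe(): the state, without advancing time (a new reading comes with each control period).
- imaging.grab_frame(name): name is "side" or "top"; returns a dict with "image" (480x640x3 uint8, blue, green, red), "fx", "fy", "cx", "cy" (pixels), "distortion" ([k1, k2, p1, p2, k3] as OpenCV has them; the pictures are not rectified), "T" (4x4, takes a point from camera to world coordinates). Camera axes: x right, y down, z forward; pixel columns grow to the right and rows downward; lengths in mm; the calibration is good to about 2 mm. A picture is of the moment at which its call begins. There is no depth.
- r.hand_in(): hands the job in; it is judged then, once.
The state is a dict: "t": time; "joint_pos": joint angles; "qd": joint speeds; "joint_torque": joint torques, N m; "tcp_pos": TCP position; "tcp_rot": TCP orientation; "wrist_force": force on the tool from outside, world axes, zero at the start; "moment": the same for the moment, N m; "gripper_width": finger opening in mm; "grip_force": force on a finger pad.
Only numpy, scipy, OpenCV 4.12 (cv2) and the standard library are available. Lean on these libraries where they do the work, as an engineer would, in place of code of your own. Each camera call takes 0.05 s, during which the arm holds its last target. There are 200 camera calls.

## Working session

There is one attempt and no reset: what is moved stays moved. The work goes in short steps, Python scripts to look and compute and a tool call to move; the robot and the scene stay as the last step left them, time stands still between calls to the robot, and variables do not carry over. Pictures are saved under pics/ and viewed, at most 10 in all, crops included, and the job is handed in when it is done.

Besides the shell and the picture viewer there is one more tool, called after "Emit:" as name([rows], argument=value, ...), one row to a line, values as JSON. move_arm: Moves the arm, as the interface text tells. Its arguments: {"type":"object","properties":{"targets":{"type":"array"},"jaw":{"type":"number"},"squeeze":{"type":"number"}},"required":["targets"]}

```bash
mkdir -p pics; python3 - <<'E'
from rig import r, imaging
import cv2,numpy as np,json
for n in("side","top"):
    f=imaging.grab_frame(n); cv2.imwrite(f"pics/{n}0.png",f["image"])
    print(n,f["fx"],f["cx"],f["cy"],f["distortion"],np.round(f["T"],3).tolist())
s=r.observe();print(s["t"],s["tcp_pos"],s["tcp_rot"],s["gripper_width"])
E
```

```text
side 455.8855619275575 317.0316070783004 237.72311028498456 [-0.04859971  0.          0.          0.          0.        ] [[-0.907, -0.322, 0.27, 289.805], [-0.42, 0.675, -0.606, 683.22], [0.013, -0.664, -0.748, 789.171], [0.0, 0.0, 0.0, 1.0]]
top 599.1407914712856 323.3913730075347 235.97129172514204 [-0.04176031  0.          0.          0.          0.        ] [[-0.011, -0.982, 0.188, 337.271], [-0.999, 0.017, 0.028, 154.785], [-0.031, -0.187, -0.982, 1102.345], [0.0, 0.0, 0.0, 1.0]]
0.1 [ 267.55764768 -619.05281977  230.03168526] [-1.08925834e-03  9.79285098e-01  2.02483351e-01 -5.77904652e-05] 85.31439663181469
```

View pics/side0.png

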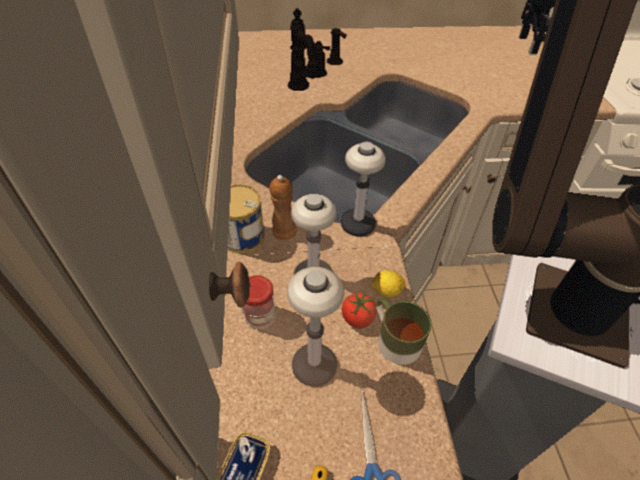

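View pics/top0.png

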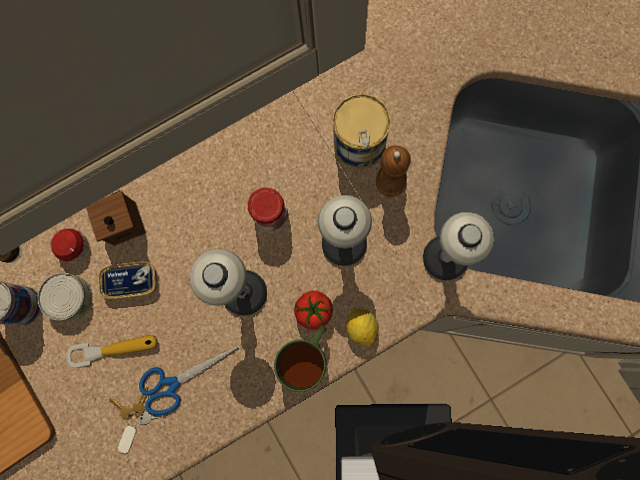

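The side view shows three lamps with buttons near (316,280), (314,203) and (366,149). In the top view the buttons are near (215,274), (345,216) and (470,235). I'll triangulate all three to find the tall one.

```bash
cat > h.py <<'E'
import cv2,numpy as np
def ray(f,p):
    K=np.array([[f["fx"],0,f["cx"]],[0,f["fy"],f["cy"]],[0,0,1]]);T=np.array(f["T"])
    u=cv2.undistortPoints(np.array([[p]],float),K,np.array(f["distortion"]))[0,0]
    return T[:3,3],T[:3,:3]@np.array([u[0],u[1],1.])
def atz(f,p,z):
    o,d=ray(f,p);return o+d*(z-o[2])/d[2]
def tri(f,p,g,q):
    a,d=ray(f,p);b,e=ray(g,q)
    s=np.linalg.lstsq(np.c_[d,-e],b-a,rcond=None)[0]
    P,Q=a+d*s[0],b+e*s[1];return (P+Q)/2,np.linalg.norm(P-Q)
def proj(f,P):
    T=np.linalg.inv(np.array(f["T"]));K=np.array([[f["fx"],0,f["cx"]],[0,f["fy"],f["cy"]],[0,0,1]])
    return cv2.projectPoints(np.array([P],float),cv2.Rodrigues(T[:3,:3])[0],T[:3,3],K,np.array(f["distortion"]))[0][0,0]
E
python3 - <<'E'
from rig import imaging
from h import *
S=imaging.grab_frame("side");T=imaging.grab_frame("top")
for p,q in(((316,278),(215,274)),((314,201),(345,216)),((367,148),(470,235))):
    print(np.round(tri(S,p,T,q)[0]),tri(S,p,T,q)[1],[np.round(atz(T,q,z)) for z in(229,274)])
z=lambda im,x,y,w:cv2.resize(im[y-w:y+w,x-w:x+w],(260,260),interpolation=cv2.INTER_CUBIC)
a=np.hstack([z(S["image"],x,y,26) for x,y in((316,280),(314,203),(366,149))])
b=np.hstack([z(T["image"],x,y,26) for x,y in((215,274),(345,216),(470,235))])
cv2.imwrite("pics/z.png",np.vstack([a,b]))
E
```

```text
[446. 332. 270.] 1.9586781786472214 [array([450., 341., 229.]), array([444., 331., 274.])]
[536. 147. 223.] 0.4403220363580441 [array([534., 147., 229.]), array([524., 147., 274.])]
[504. -38. 224.] 1.4238376855199872 [array([502., -37., 229.]), array([494., -27., 274.])]
```

View pics/z.png

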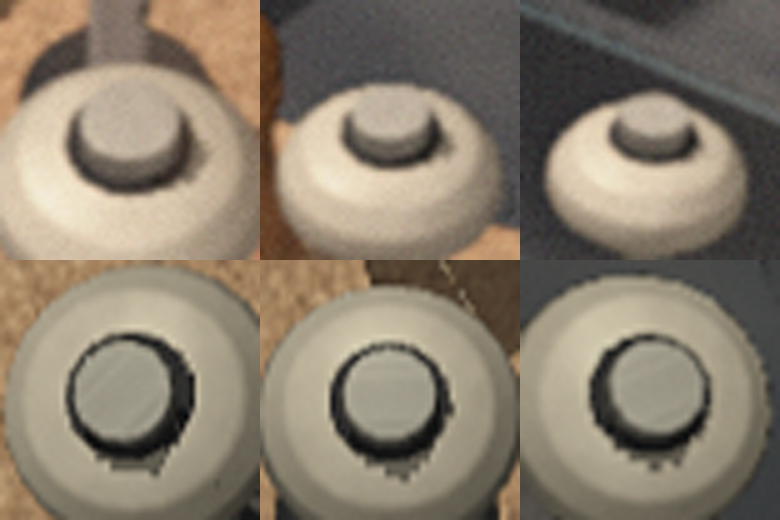

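Lamp A is the one at top-view (213.5,274): it triangulates to z≈270, so about (444,333). The other two are at 223–224. Next I'll plan the approach arc, check the cabinet's location, and work out tool-frame shifts.

```bash
python3 - <<'E'
from rig import r,imaging
from h import *
from scipy.spatial.transform import Rotation as R
T=imaging.grab_frame("top")
print("A",atz(T,(213.5,273.8),274))
for q in((0,235),(215,130),(315,75)): print("cab",[np.round(atz(T,q,z)) for z in(400,500)])
s=r.observe();Q=R.from_quat(np.roll(s["tcp_rot"],-1))
W=[s["tcp_pos"],(330,-520,345),(450,-300,345),(520,-60,345),(500,180,345),(444,333,345)]
for a,b in zip(W,W[1:]):
    d=Q.inv().apply(np.array(b)-a)/10;print(np.round(d,2),np.linalg.norm(d)/4.17)
E
```

```text
A [444.4583003  333.09735356 274.        ]
cab [array([480., 573., 400.]), array([459., 513., 500.])]
cab [array([608., 308., 400.]), array([570., 287., 500.])]
cab [array([679., 183., 400.]), array([630., 179., 500.])]
[  9.67  -6.66 -11.42] 3.9278265676553987
[ 19.74 -15.44   0.02] 6.0095751012669885
[ 15.94 -19.26   0.02] 5.995203836930457
[  7.68 -22.83   0.03] 5.775345121722925
[  0.93 -16.27   0.02] 3.9071070440114566
```

```bash
python3 - <<'E'
from rig import imaging
from h import *
T=imaging.grab_frame("top");S=imaging.grab_frame("side")
oT,a=ray(T,(0,237));_,b=ray(T,(315,75));nT=np.cross(a,b)
for p in((239,10),(237,50),(228,180),(222,330),(219,440),(218,475)):
    o,d=ray(S,p);t=nT@(oT-o)/(nT@d);print(p,np.round(o+d*t))
E
```

```text
(239, 10) [ 838. -129.  405.]
(237, 50) [684. 116. 458.]
(228, 180) [489. 435. 518.]
(222, 330) [395. 581. 553.]
(219, 440) [358. 639. 568.]
(218, 475) [349. 652. 571.]
```

Emit:
move_arm([
  {"dx": 2.4, "dy": -1.7, "dz": -2.8},
  {"dx": 2.4, "dy": -1.7, "dz": -2.8},
  {"dx": 2.4, "dy": -1.7, "dz": -2.8},
  {"dx": 2.5, "dy": -1.6, "dz": -3.0},
  {"dx": 2.8, "dy": -2.2},
  {"dx": 2.8, "dy": -2.2},
  {"dx": 2.8, "dy": -2.2},
  {"dx": 2.8, "dy": -2.2},
  {"dx": 2.8, "dy": -2.2},
  {"dx": 2.8, "dy": -2.2},
  {"dx": 2.9, "dy": -2.2},
  {},
], jaw=0)

```text
schema error: expected keys dx, dy, dz, rx, ry, rz
```

Emit:
move_arm([
  {"dx": 2.4, "dy": -1.7, "dz": -2.8, "rx": 0, "ry": 0, "rz": 0},
  {"dx": 2.4, "dy": -1.7, "dz": -2.8, "rx": 0, "ry": 0, "rz": 0},
  {"dx": 2.4, "dy": -1.7, "dz": -2.8, "rx": 0, "ry": 0, "rz": 0},
  {"dx": 2.5, "dy": -1.6, "dz": -3.0, "rx": 0, "ry": 0, "rz": 0},
  {"dx": 2.8, "dy": -2.2, "dz": 0, "rx": 0, "ry": 0, "rz": 0},
  {"dx": 2.8, "dy": -2.2, "dz": 0, "rx": 0, "ry": 0, "rz": 0},
  {"dx": 2.8, "dy": -2.2, "dz": 0, "rx": 0, "ry": 0, "rz": 0},
  {"dx": 2.8, "dy": -2.2, "dz": 0, "rx": 0, "ry": 0, "rz": 0},
  {"dx": 2.8, "dy": -2.2, "dz": 0, "rx": 0, "ry": 0, "rz": 0},
  {"dx": 2.8, "dy": -2.2, "dz": 0, "rx": 0, "ry": 0, "rz": 0},
  {"dx": 2.9, "dy": -2.2, "dz": 0, "rx": 0, "ry": 0, "rz": 0},
  {"dx": 0, "dy": 0, "dz": 0, "rx": 0, "ry": 0, "rz": 0},
], jaw=0)

```text
t: 1.35
tcp_pos: [452.0, -295.6, 345.5]
tcp_rot: [-0.001, 0.979, 0.205, 0.001]
wrist_force: [-0.4, -0.5, -0.1]
gripper_width: 0.1
grip_force: 0.0
```

Emit:
move_arm([
  {"dx": 2.6, "dy": -3.2, "dz": 0, "rx": 0, "ry": 0, "rz": 0},
  {"dx": 2.6, "dy": -3.2, "dz": 0, "rx": 0, "ry": 0, "rz": 0},
  {"dx": 2.6, "dy": -3.2, "dz": 0, "rx": 0, "ry": 0, "rz": 0},
  {"dx": 2.6, "dy": -3.2, "dz": 0, "rx": 0, "ry": 0, "rz": 0},
  {"dx": 2.6, "dy": -3.2, "dz": 0, "rx": 0, "ry": 0, "rz": 0},
  {"dx": 2.6, "dy": -3.2, "dz": 0, "rx": 0, "ry": 0, "rz": 0},
  {"dx": 1.1, "dy": -3.8, "dz": 0, "rx": 0, "ry": 0, "rz": 0},
  {"dx": 1.1, "dy": -3.8, "dz": 0, "rx": 0, "ry": 0, "rz": 0},
  {"dx": 1.1, "dy": -3.8, "dz": 0, "rx": 0, "ry": 0, "rz": 0},
  {"dx": 1.1, "dy": -3.8, "dz": 0, "rx": 0, "ry": 0, "rz": 0},
  {"dx": 1.1, "dy": -3.8, "dz": 0, "rx": 0, "ry": 0, "rz": 0},
  {"dx": 1.1, "dy": -3.8, "dz": 0, "rx": 0, "ry": 0, "rz": 0},
])

```text
t: 2.35
tcp_pos: [486.6, 174.5, 345.2]
tcp_rot: [0.0, 0.979, 0.202, 0.0]
wrist_force: [1.2, -1.5, -0.5]
gripper_width: 0.4
grip_force: 0.0
```

Emit:
move_arm([
  {"dx": 0.5, "dy": -3.2, "dz": 0, "rx": 0, "ry": 0, "rz": 0},
  {"dx": 0.5, "dy": -3.2, "dz": 0.5, "rx": 0, "ry": 0, "rz": 0},
  {"dx": 0.5, "dy": -3.2, "dz": 1, "rx": 0, "ry": 0, "rz": 0},
  {"dx": 0.5, "dy": -3.2, "dz": 1, "rx": 0, "ry": 0, "rz": 0},
  {"dx": 0.4, "dy": -3.2, "dz": 1, "rx": 0, "ry": 0, "rz": 0},
  {"dx": 0, "dy": 0, "dz": 1, "rx": 0, "ry": 0, "rz": 0},
  {"dx": 0, "dy": 0, "dz": 0, "rx": 0, "ry": 0, "rz": 0},
  {"dx": 0, "dy": 0, "dz": 0, "rx": 0, "ry": 0, "rz": 0},
])

```text
t: 3.02
tcp_pos: [445.6, 329.0, 299.3]
tcp_rot: [0.0, 0.979, 0.203, -0.001]
wrist_force: [-0.2, 0.6, -0.3]
gripper_width: 0.2
grip_force: 0.0
```

```bash
python3 - <<'E'
from rig import r,imaging
from h import *
S=imaging.grab_frame("side");T=imaging.grab_frame("top")
s=r.observe();print(s["t"],s["tcp_pos"],s["wrist_force"],proj(S,s["tcp_pos"]),proj(S,(444.4,333,274)),proj(T,s["tcp_pos"]))
z=lambda im,x,y,w:cv2.resize(im[y-w:y+w,x-w:x+w],(400,400),interpolation=cv2.INTER_CUBIC)
cv2.imwrite("pics/near.png",np.hstack([z(S["image"],316,270,80),z(T["image"],215,274,80)]))
E
```

```text
3.1167 [446.41229911 328.6306487  300.74778644] [0.51792027 0.29820225 1.24408545] [317.43847773 262.85431679] [317.17565549 277.40450907] [212.64614813 269.85113003]
```

View pics/near.png

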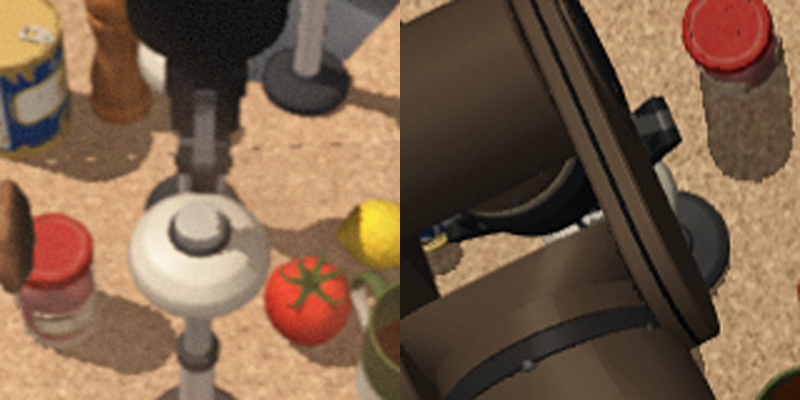

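The side crop shows the shut fingertips just behind and above the button: button at (316,279), tips at about (317,263), as projected. I'll correct 4 mm in y and descend to just above the button.

Emit:
move_arm([
  {"dx": 0, "dy": -0.4, "dz": 0.7, "rx": 0, "ry": 0, "rz": 0},
  {"dx": 0, "dy": 0, "dz": 0.7, "rx": 0, "ry": 0, "rz": 0},
  {"dx": 0, "dy": 0, "dz": 0.6, "rx": 0, "ry": 0, "rz": 0},
  {"dx": 0, "dy": 0, "dz": 0, "rx": 0, "ry": 0, "rz": 0},
  {"dx": 0, "dy": 0, "dz": 0, "rx": 0, "ry": 0, "rz": 0},
])

```text
t: 3.53
tcp_pos: [443.7, 332.8, 279.1]
tcp_rot: [0.0, 0.979, 0.202, -0.001]
wrist_force: [0.2, -0.1, -0.6]
gripper_width: 0.2
grip_force: 0.0
```

Emit:
move_arm([
  {"dx": 0, "dy": 0, "dz": 0.4, "rx": 0, "ry": 0, "rz": 0},
  {"dx": 0, "dy": 0, "dz": 0.4, "rx": 0, "ry": 0, "rz": 0},
  {"dx": 0, "dy": 0, "dz": 0.5, "rx": 0, "ry": 0, "rz": 0},
  {"dx": 0, "dy": 0, "dz": 0.5, "rx": 0, "ry": 0, "rz": 0},
  {"dx": 0, "dy": 0, "dz": 0.5, "rx": 0, "ry": 0, "rz": 0},
  {"dx": 0, "dy": 0, "dz": 0.4, "rx": 0, "ry": 0, "rz": 0},
  {"dx": 0, "dy": 0, "dz": -1, "rx": 0, "ry": 0, "rz": 0},
  {"dx": 0, "dy": 0, "dz": -2, "rx": 0, "ry": 0, "rz": 0},
  {"dx": 0, "dy": 0, "dz": -2, "rx": 0, "ry": 0, "rz": 0},
  {"dx": 0, "dy": 0, "dz": 0, "rx": 0, "ry": 0, "rz": 0},
  {"dx": 0, "dy": 0, "dz": 0, "rx": 0, "ry": 0, "rz": 0},
  {"dx": 0, "dy": 0, "dz": 0, "rx": 0, "ry": 0, "rz": 0},
])

```text
t: 4.53
tcp_pos: [443.8, 333.1, 302.6]
tcp_rot: [0.0, 0.979, 0.202, -0.0]
wrist_force: [-0.1, 0.4, -0.3]
gripper_width: 0.1
grip_force: 0.0
```

```bash
python3 - <<'E'
from rig import r,imaging
from h import *
S=imaging.grab_frame("side")
s=r.observe();print(s["t"],s["tcp_pos"],s["wrist_force"],[proj(S,(444.4,333,z)) for z in(274,229,184)])
cv2.imwrite("pics/after.png",cv2.resize(S["image"][110:430,216:476],(650,600)[::1] if 0 else (487,600),interpolation=cv2.INTER_CUBIC))
E
```

```text
4.5833 [443.49336755 332.97890146 301.81358954] [ 0.50971717 -0.35680462 -0.5238858 ] [array([317.17565549, 277.40450907]), array([316.77645604, 295.61743514]), array([316.4156472, 312.0726146])]
```

View pics/after.png

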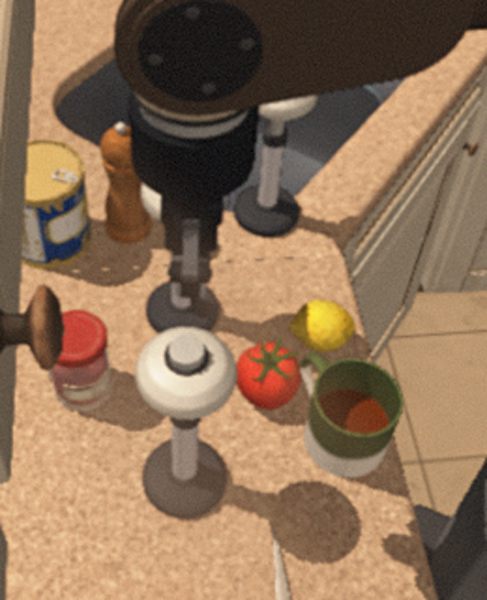

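The button is now at side pixel (315,296). The prediction for one hole lower is (317,296), and the button stands proud of the ring. I'll let it settle briefly and confirm it no longer moves.

Emit:
move_arm([
  {"dx": 0, "dy": 0, "dz": -1, "rx": 0, "ry": 0, "rz": 0},
  {"dx": 0, "dy": 0, "dz": -1, "rx": 0, "ry": 0, "rz": 0},
  {"dx": 0, "dy": 0, "dz": 0, "rx": 0, "ry": 0, "rz": 0},
  {"dx": 0, "dy": 0, "dz": 0, "rx": 0, "ry": 0, "rz": 0},
  {"dx": 0, "dy": 0, "dz": 0, "rx": 0, "ry": 0, "rz": 0},
  {"dx": 0, "dy": 0, "dz": 0, "rx": 0, "ry": 0, "rz": 0},
  {"dx": 0, "dy": 0, "dz": 0, "rx": 0, "ry": 0, "rz": 0},
  {"dx": 0, "dy": 0, "dz": 0, "rx": 0, "ry": 0, "rz": 0},
])

```text
t: 5.25
tcp_pos: [443.8, 333.1, 322.5]
tcp_rot: [0.0, 0.979, 0.202, -0.0]
wrist_force: [-0.7, 0.6, -0.7]
gripper_width: -0.1
grip_force: 0.0
```

```bash
python3 - <<'E'
from rig import r,imaging
from h import *
S=imaging.grab_frame("side")["image"]
c=cv2.resize(S[260:390,260:380],(480,520),interpolation=cv2.INTER_CUBIC);cv2.imwrite("pics/end.png",c)
E
```

```text
(no output)
```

View pics/end.png

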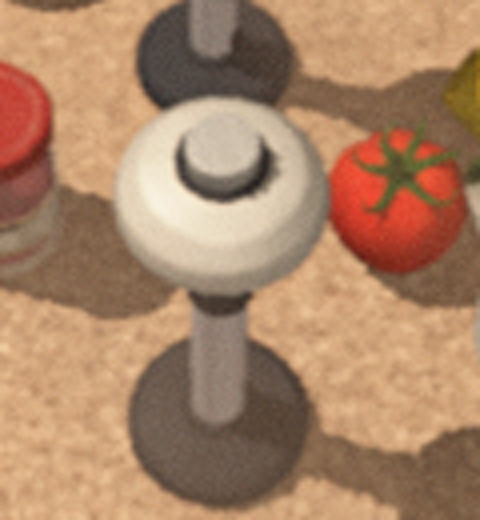

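The button top is at crop (223,145), which is pixel (316,296). It hasn't moved since the last look and it stands up fully, so the tube is locked one hole lower.

```bash
python3 -c "
from rig import r;print(r.hand_in())"
```

```text
the job is handed in; nothing more can be done
None
```

The tall lamp's tube came down one hole (button top now at about 229 mm) with its button up again, the other two lamps were not touched, and the job is handed in; no verdict came back.

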